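Refit the dryer's start knob and hold it in

ROBOT

A 6-joint arm with a two-finger parallel gripper is mounted at the origin on a cart in front of the work surface, level with it; the furniture and walls round the work are solid. World frame = base frame: x ahead of the robot, y to its left, z up, the work surface at z = 0. Lengths are in m, angles in degrees, forces in N, time in s.
With the tool pointing down it reaches from about 0.25 to 0.725 m from the base axis. Payload 9.7 kg.
Tool frame: the origin (TCP) lies between the finger pads; the fingertips stand 25 mm ahead of it and the grasp point (between the pads) lies 6 mm ahead of it; z points along the fingers, y is the line along which they close (so a half turn about z gives the same grasp; the last joint's range is limited). The gripper opens to 85 mm and grips with 20 to 120 N. Pads are 22 mm wide; open, the fingers measure 114 mm over their backs; the gripper's body (76 mm by 85 mm) begins 54 mm behind the grasp point. The pads swing forward as they close: fully open they stand 13 mm farther back than shut.
Start: joints at [-74.427, 4.979, 10.078, 95.1, 0, 90], TCP at [0.148, -0.53, 0.256] pointing down, gripper open.
Joint ranges: [-179.16, 179.16], [-48.56, 103.87], [-65.8, 70.77], [-126.05, 130.52], [-82.76, 87.17], [-180, 180]. Speed limits (degrees/s): [127.2, 127.2, 147.25, 180, 180, 180].

INTERFACE

Orientations are given as [roll, pitch, yaw] about the fixed x, y, z axes, in that order (R = Rz(yaw) Ry(pitch) Rx(roll)).
In Python, from workcell import bot gives the robot as it stands. The module is installed in compiled form; this text tells all that it offers.
- The arm moves only by the shell command python3 -m pendant 'ROWS' [FORCE]. ROWS is a JSON list of rows, 1 to 5 of them, each written [[dx, dy, dz], turn, opening]: dx, dy, dz in m, then a turn about the tool's z in degrees, then the finger opening in m; each row is the pose to reach, as a shift and turn from the pose commanded when the command began, along the tool's axes at that moment; what a row does not reach only later rows make up. A row lasts 1/12 s, in which the tool goes at most 0.0417 m and 7.16 degrees, less where a joint would pass 70% of its speed; a pose out of reach is approached as far as the arm can. The fingers move at their own pace and stop on an object; FORCE is the grip in N (left out, the last holds). Time passes only in rows, so rows that do not move let the fingers close. It prints the time, the measured TCP pose, the force, the opening and the grip force at its end. Input that does not fit is refused with a message, and nothing moves.
- bot.get_obs(): the state, without advancing time (a new reading comes with each control period).
- bot.camera(name): name is "scene" or "top" or "wrist"; returns the picture (384x512x3 uint8, blue, green, red); there is no depth.
- bot.camera_info(name): a dict with "mtx" (3x3 intrinsics, pixels), "extrinsics" (4x4, takes a point from camera to world coordinates). Camera axes: x right, y down, z forward; pixel columns grow to the right and rows downward; lengths in m; the calibration is good to about 2 mm. The wrist camera is an equidistant fisheye: a pixel r from the principal point sees the ray r / f radians off the axis. A picture is of the moment at which its call begins: read the wrist's pose just before it. camera_info takes no time and is no camera call; for the wrist camera it gives the pose at the moment of the call.
- bot.job_done(): hands the job in; it is judged then, once.
The state is a dict: "time": time; "q": joint angles; "qd": joint speeds; "joint_efforts": joint torques, N m; "ee_pos": TCP position; "tcp_rot": TCP orientation; "wrist_force": force on the tool from outside, world axes, zero at the start; "torque": the same for the moment, N m; "opening": finger opening in m; "grasp_force": force on a finger pad.
Only numpy, scipy, OpenCV 4.12 (cv2) and the standard library are available. Lean on these libraries where they do the work, as an engineer would, in place of code of your own. Each camera call takes 0.05 s, during which the arm holds its last target. There are 200 camera calls.

TASK

Lift the upside-down beaker off the dryer's start control and stand it, still upside down, on the worktop. Then turn the loose knob so that its flat matches the flat of the bare D-shaft, push it fully home on the shaft, and press knob and shaft all the way in against the spring. Finish while still holding the knob pressed in with the gripper, and leave the other things on the worktop where they are.

Things in the scene. Friction and masses are not known exactly. Their poses are not given: they have to be found in the camera images.
- panel: The dryer's start control: a flat white box with an aluminium face, fixed face up on the worktop, 130 (x) x 170 (y) mm, 25 mm high. Origin at the centre of its underside, z up. The shaft stands on its face 25 mm from its centre towards -y; a low rocker switch (31 mm above the worktop) and a pilot lamp lie on the +y part. A wall shelf hangs over the back of the worktop (x over 0.6): stay low there.
- rinse_beaker: The teal beaker, 112 mm high, 60 g, upside down over the shaft with its rim on the panel's face. Origin at the centre of its foot, now on top: 137 mm above the worktop at the start, 112 mm when it stands upside down on the worktop; z axis down. Foot 58 mm across, about 62 mm wide 15 mm below it, 80 mm at the rim; hollow, thin walled.
- shaft_tip (a point): Centre of the top of the bare steel D-shaft, 52 mm above the worktop at rest; z up, x points from the axis to the shaft's flat. The shaft is 18 mm across with a flat 4 mm from its axis, stands 24 mm above its collar, and has a 0.8 mm bevel round the top (0.2 mm on the flat). It does not turn; how its flat points differs from start to start. The beaker hides it at first.
- shaft_mount: The fixed dark steel collar at the shaft's foot, 40 mm across, 3 mm thick; a lug reaches out to 30 mm from the axis on the same side as the shaft's flat. Origin at the centre of its underside on the panel's face, 25 mm above the worktop; z up, x towards lug and flat.
- shaft (a joint): How far the shaft is pushed down, in m: 0 at rest, 0.006 at its stop. A spring pushes it up with 2 N at rest and 8 N at the stop.
- knob: The loose grey knob, upright on the worktop, 46 mm high, 45 g. Origin at the centre of its underside, z up. Round skirt 44 mm across, 22 mm high; on it a bar grip along x, 12 mm wide (y), 42 mm long, from 22 to 46 mm high. A small nose sticks out of the skirt to 30 mm from the axis at +x; a thin dark line on the bar's top marks the same end.
- knob_bore (a point): Centre of the roof of the knob's D-shaped bore, 17 mm above its open underside; axes as the knob's. Bore 20 mm across, its flat 4.7 mm from the axis on the nose's side (+x): the nose must point the way of the shaft's flat and the collar's lug. Fully home, this roof rests on the shaft's top (at shaft_tip), leaving 7 mm between skirt and collar until pressed.
- stain_bar: A green bar of stain soap, 52 x 77 x 26 mm, origin at the centre of its underside, long side along y. A bystander.
- tape_measure: A round red tape measure lying flat, 54 x 61 x 18 mm, origin at the centre of its underside. A bystander.
Mind the look-alikes: they are no part of the job. Of the things that look like the rinse_beaker, the largest one is meant. Several things have the shape of the knob; the one meant has the colours described above.

How it is judged:
By the outcome, as a careful person would: the job done as asked, in the order asked, and still so for the second after the job is handed in, while the arm keeps its last pose, push and grip.
It also fails if it takes over 54 s, if anything falls off the work surface, if the arm or the gripper's body presses on something with over 40 N, if the wrist force passes 120 N, or if a joint passes its speed limit or range.

## Working session

There is one attempt and no reset: what is moved stays moved. The work goes in short steps, Python scripts to look and compute and a shell command to move; the robot and the scene stay as the last step left them, time stands still between calls to the robot, and variables do not carry over. Pictures are saved under pics/ and viewed, at most 13 in all, crops included, and the job is handed in when it is done.

```bash
mkdir -p pics
python3 - <<'E'
from workcell import bot
import cv2,numpy as np
o=bot.get_obs();print(o['time'],o['ee_pos'],o['tcp_rot'],o['opening'])
for n in ['scene','top']:
    i=bot.camera_info(n);print(n,np.round(i['mtx'],1).tolist(),np.round(i['extrinsics'],4).tolist())
    im=bot.camera(n);cv2.imwrite(f'pics/{n}0.png',im)
E
```

```text
0.0 [ 0.14761217 -0.52960467  0.25558514] [-1.79922091e+02 -1.96354011e-03  1.55728876e+01] 0.08556783921327582
scene [[391.7, 0.0, 255.7], [0.0, 391.7, 185.9], [0.0, 0.0, 1.0]] [[-0.3342, -0.5126, 0.7909, -0.2182], [-0.9425, 0.185, -0.2783, 0.2993], [-0.0037, -0.8385, -0.5449, 0.6217], [0.0, 0.0, 0.0, 1.0]]
top [[353.6, 0.0, 253.8], [0.0, 353.6, 186.7], [0.0, 0.0, 1.0]] [[0.0208, -0.9993, 0.0323, 0.4415], [-0.9998, -0.0207, 0.004, 0.0275], [-0.0033, -0.0324, -0.9995, 0.9546], [0.0, 0.0, 0.0, 1.0]]
```

View pics/top0.png

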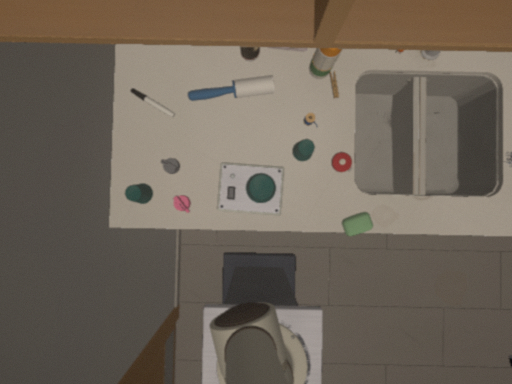

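View pics/scene0.png

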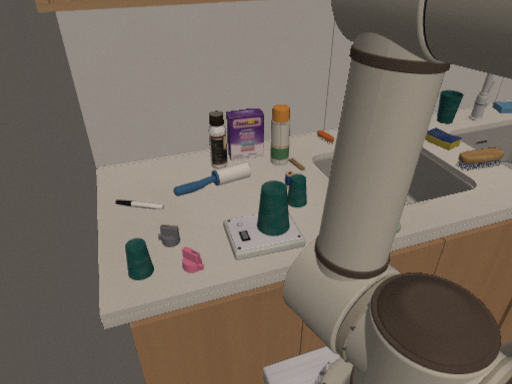

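Top view: the target beaker is at (262,187) on the panel, the grey knob at (170,165) and the soap at (357,223). The tape is at (341,161), a small look-alike beaker at (304,150), and the worktop around (310,200) is free. The scene view agrees, with the beaker at (273,208) and the grey knob at (170,236).

```bash
cat > h.py <<'E'
from workcell import bot
import cv2,numpy as np
def ray(n,uv,info=None):
    i=info or bot.camera_info(n);K=np.array(i['mtx']);E=np.array(i['extrinsics'])
    a=(uv[0]-K[0,2])/K[0,0];b=(uv[1]-K[1,2])/K[1,1]
    if n=='wrist':
        r=np.hypot(a,b);s=np.sin(r)/r if r>1e-9 else 1;d=np.array([a*s,b*s,np.cos(r)])
    else:d=np.array([a,b,1.])
    return E[:3,3],E[:3,:3]@d
def plane(n,uv,z,info=None):
    o,d=ray(n,uv,info);return o+d*(z-o[2])/d[2]
def proj(n,p,info=None):
    i=info or bot.camera_info(n);K=np.array(i['mtx']);E=np.array(i['extrinsics'])
    c=E[:3,:3].T@(np.array(p)-E[:3,3])
    if n=='wrist':
        t=np.arctan2(np.hypot(c[0],c[1]),c[2]);r=np.hypot(c[0],c[1]);c=np.array([c[0]/r*t,c[1]/r*t,1])
    return K[0,0]*c[0]/c[2]+K[0,2],K[1,1]*c[1]/c[2]+K[1,2]
def totool(p):
    """world target TCP -> shift in tool axes from measured pose"""
    from scipy.spatial.transform import Rotation as R
    o=bot.get_obs();return R.from_euler('xyz',o['tcp_rot'],degrees=True).inv().apply(np.array(p)-o['ee_pos'])
E
python3 - <<'E'
from h import *
im=cv2.imread('pics/top0.png');s=cv2.imread('pics/scene0.png')
hsv=cv2.cvtColor(im,cv2.COLOR_BGR2HSV);m=cv2.inRange(hsv,(75,90,20),(100,255,160))
for c in cv2.findContours(m,0,2)[0]:
    if cv2.contourArea(c)>100: print('teal',cv2.minEnclosingCircle(c),plane('top',cv2.minEnclosingCircle(c)[0],.08))
for n,uv,z in [('knob',(170,165),.03),('soap',(357,223),.026),('tape',(341,161),.018),('panel',(251,188),.025),('spot',(310,200),0)]: print(n,plane('top',uv,z).round(3))
a=cv2.resize(im[140:220,130:290],None,fx=5,fy=5,interpolation=2)[:, :800]
b=cv2.resize(s[170:280,120:300],(800,490),interpolation=2)[:,:]
cv2.imwrite('pics/crop1.png',cv2.resize(np.vstack([a,b]),None,fx=.66,fy=.66))
E
```

```text
knob [0.524 0.252 0.03 ]
soap [ 0.382 -0.241  0.026]
tape [ 0.545 -0.199  0.018]
panel [0.468 0.039 0.025]
spot [ 0.44  -0.121  0.   ]
```

View pics/crop1.png

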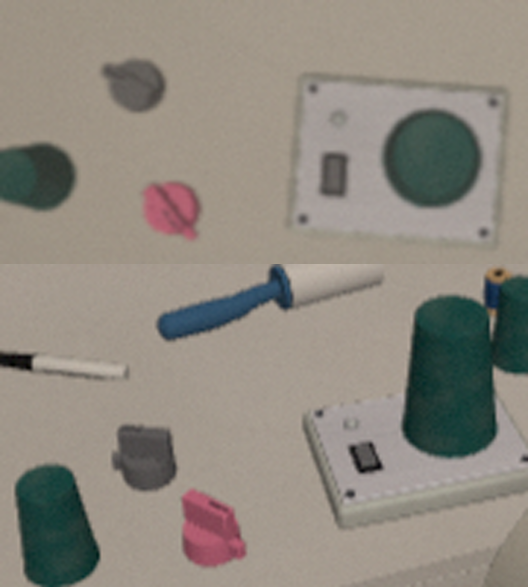

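The grey knob's nose points up-left in the top view, so its yaw is about +60°. The beaker's circle is centred at about (261,188), and the panel is yawed a few degrees.

Run:
```python
from h import *
im=cv2.imread('pics/top0.png');hsv=cv2.cvtColor(im,cv2.COLOR_BGR2HSV);print(hsv[188,261],hsv[165,172],im[165,172])
P=[plane('top',(u/3.3+130,v/3.3+140),.025) for u,v in[(313,88),(493,102),(302,218),(484,232)]]
c=sum(P)/4;yv=(P[0]+P[2]-P[1]-P[3])[:2];yv/=np.linalg.norm(yv);print('panel',c,'yaw',np.degrees(np.arctan2(yv[1],yv[0]))-90,'shaft',c[:2]-.025*yv)
b,g,r=[x.astype(int) for x in cv2.split(im)]
m=((g-r>15)&(g-r>15)).astype(np.uint8)*255
for x in cv2.findContours(m,0,2)[0]:
    if cv2.contourArea(x)>80:
        cc,rr=cv2.minEnclosingCircle(x);print('teal',cc,rr,plane('top',cc,.025)[:2])
s=cv2.imread('pics/scene0.png');b,g,r=[x.astype(int) for x in cv2.split(s)]
m=((g-r>15)&(b-r>10)).astype(np.uint8)*255
for x in cv2.findContours(m,0,2)[0]:
    if cv2.contourArea(x)>80:
        (u,v,w,h)=cv2.boundingRect(x);print('scene',u,v,w,h)
# grey knob silhouette, top
roi=hsv[150:182,155:186];m=((roi[...,2]<125)).astype(np.uint8)
ys,xs=np.nonzero(m);print(im[150,155],m.sum(),xs.mean()+155,ys.mean()+150)
d=np.where(m[...,None],'#','.');print('\n'.join(''.join(q[:,0]) for q in d))
i=bot.camera_info('wrist');print(np.round(i['mtx'],1).tolist(),np.round(i['extrinsics'],3).tolist())
```

```text
[80 79 81] [13 24 97] [88 92 97]
panel [0.46667012 0.03959419 0.025     ] yaw -3.238616288734434 shaft [0.46525776 0.01463411]
teal (357.4047546386719, 224.0238037109375) 13.917293548583984 [ 0.37927432 -0.24205126]
teal (133.875, 193.875) 8.77684497833252 [0.44603137 0.34641695]
teal (261.2916564941406, 188.1458282470703) 13.551780700683594 [0.46804868 0.01148787]
teal (305.4193420410156, 149.74192810058594) 9.869428634643555 [ 0.57179066 -0.10285769]
teal (211.5, 92.5) 22.770694732666016 [0.71924758 0.1487248 ]
scene 126 239 28 41
scene 258 175 49 61
scene 174 171 45 24
scene 493 102 19 11
scene 438 91 25 33
[130 145 156] 230 170.66086956521738 165.12173913043478
...............................
...............................
...............................
...............................
...............................
...............................
...............................
...............................
..............######...........
.......##..###########.........
......#################........
......##################.......
......##################.......
.......##################......
........#################......
........#################......
........#################......
........#################......
.........################......
.........###############.......
..........##############.......
...........############........
.............#########.........
..............######...........
...............................
...............................
...............................
...............................
...............................
...............................
...............................
...............................
[[297.3, 0.0, 257.6], [0.0, 297.3, 188.7], [0.0, 0.0, 1.0]] [[0.269, -0.917, -0.294, 0.223], [-0.963, -0.256, -0.082, -0.509], [-0.0, 0.305, -0.952, 0.373], [0.0, 0.0, 0.0, 1.0]]
```

```bash
python3 -c "
from h import *
print(totool((.467,.012,.20)))
s=bot.camera_info('scene')
for p in [(.467,.012,.137),(.496,.012,.137),(.438,.012,.137),(.467,.041,.137),(.467,-.017,.137)]: print(proj('scene',p,s))"
```

```text
[ 0.45310532 -0.43593235  0.05617503]
(np.float64(274.92515311297103), np.float64(186.84291682280912))
(np.float64(270.26227942971843), np.float64(180.41359527074738))
(np.float64(279.83587869164575), np.float64(193.61398461146308))
(np.float64(262.9060196647026), np.float64(189.24534819444165))
(np.float64(286.72727821368056), np.float64(184.4838619278856))
```

```bash
for k in 1 2 3; do python3 -m pendant '[[[0.14, -0.135, 0.01], 0, 0.085], [[0.14, -0.135, 0.01], 0, 0.085], [[0.14, -0.135, 0.01], 0, 0.085], [[0.14, -0.135, 0.01], 0, 0.085], [[0.14, -0.135, 0.01], 0, 0.085]]'; done; python3 -c "
from h import *
print(totool((.467,.012,.20)))
i=bot.camera_info('wrist');im=bot.camera('wrist');cv2.imwrite('pics/w1.png',im)
print(proj('wrist',(.467,.012,.137),i))
s=bot.get_obs();print(s['tcp_rot'],s['q'],s['ee_pos'])"
```

```text
time: 0.52
ee_pos: [0.247, -0.3595, 0.2459]
tcp_rot: [-180.0, -0.0, 15.6]
wrist_force: [0.4, 0.7, -0.4]
opening: 0.0851
grasp_force: 0.0
time: 0.93
ee_pos: [0.3456, -0.1918, 0.236]
tcp_rot: [-180.0, -0.0, 15.6]
wrist_force: [0.7, -0.8, 0.3]
opening: 0.0848
grasp_force: 0.0
time: 1.35
ee_pos: [0.4444, -0.0239, 0.2257]
tcp_rot: [-180.0, 0.0, 15.7]
wrist_force: [0.3, -1.5, -0.9]
opening: 0.0847
grasp_force: 0.0
[ 0.03149823 -0.0284682   0.02574372]
(np.float64(217.813103671533), np.float64(162.40239029560925))
[-1.79898867e+02 -1.05432026e-02  1.57537224e+01] [-2.84934303e+00 -9.67562062e+00 -7.55715081e+00  9.21407400e+01
  9.92125782e-02  1.61396906e+02] [ 0.44581818 -0.02173825  0.22507774]
```

View pics/w1.png

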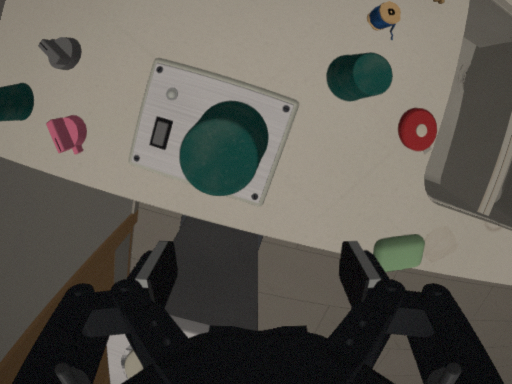

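The foot's circle is centred at about (220,158) in the wrist view, matching the prediction of (218,162). I'm descending on it.

```bash
python3 -c "
from h import *
print(plane('wrist',(220,158.5),.137))"
python3 -m pendant '[[[0.03, -0.028, 0.03], 0, 0.085], [[0.0315, -0.0285, 0.03], 0, 0.085], [[0.0315, -0.0285, 0.065], 0, 0.085], [[0.0315, -0.0285, 0.1], 0, 0.085], [[0.0315, -0.0285, 0.105], 0, 0.085]]'
python3 -c "
from h import *
print(totool((.467,.012,.118)))"
```

```text
[0.47169691 0.01345519 0.137     ]
time: 1.82
ee_pos: [0.4634, 0.009, 0.1156]
tcp_rot: [-179.9, 0.5, 15.6]
wrist_force: [-0.5, -0.8, -0.7]
opening: 0.0852
grasp_force: 0.0
[ 0.00428729 -0.00194751 -0.0024779 ]
```

```bash
python3 -m pendant '[[[0.004, -0.002, 0], 0, 0.085], [[0.004, -0.002, 0], 0, 0.06], [[0.004, -0.002, 0], 0, 0.05], [[0.004, -0.002, 0], 0, 0.05], [[0.004, -0.002, 0], 0, 0.05]]' 25
python3 -m pendant '[[[0, 0, 0], 0, 0.05], [[0, 0, 0], 0, 0.05], [[0, 0, 0], 0, 0.05]]'
```

```text
time: 2.23
ee_pos: [0.4707, 0.0118, 0.1239]
tcp_rot: [179.9, -0.2, 15.6]
wrist_force: [-0.6, -0.3, 8.0]
opening: 0.0622
grasp_force: 26.9
time: 2.48
ee_pos: [0.4707, 0.0118, 0.1239]
tcp_rot: [179.9, -0.2, 15.6]
wrist_force: [-0.7, 0.5, 6.7]
opening: 0.0618
grasp_force: 26.9
```

```bash
python3 -m pendant '[[[0, 0, -0.015], 0, 0.05], [[0, 0, -0.04], 0, 0.05], [[0, 0, -0.07], 0, 0.05], [[0, 0, -0.07], 0, 0.05], [[0, 0, -0.07], 0, 0.05]]'
python3 -c "
from h import *
print(totool((.437,-.123,.19)))
im=bot.camera('wrist');cv2.imwrite('pics/w2.png',im)"
```

```text
time: 2.9
ee_pos: [0.4706, 0.0119, 0.1939]
tcp_rot: [179.9, -0.3, 15.6]
wrist_force: [-1.0, 0.2, -0.7]
opening: 0.0616
grasp_force: 27.7
[-0.06859667  0.120902    0.00376748]
```

View pics/w2.png

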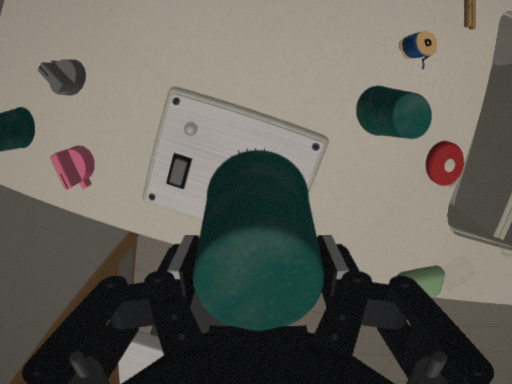

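The beaker is lifted and held upright at about (260,240). I'm carrying it to the free spot.

```bash
python3 -m pendant '[[[-0.014, 0.025, 0], 0, 0.05], [[-0.032, 0.055, 0], 0, 0.05], [[-0.052, 0.09, 0], 0, 0.05], [[-0.066, 0.115, 0], 0, 0.05], [[-0.07, 0.121, 0], 0, 0.05]]'
python3 -m pendant '[[[0, 0, 0.025], 0, 0.05], [[0, 0, 0.06], 0, 0.05], [[0, 0, 0.085], 0, 0.05], [[0, 0, 0.092], 0, 0.05], [[0, 0, 0.093], 0, 0.05]]'
python3 -m pendant '[[[0, 0, 0.001], 0, 0.05], [[0, 0, 0.001], 0, 0.05]]'
```

```text
time: 3.37
ee_pos: [0.4332, -0.1263, 0.1904]
tcp_rot: [180.0, 0.1, 15.4]
wrist_force: [-0.3, -0.1, -0.4]
opening: 0.0617
grasp_force: 27.7
time: 3.78
ee_pos: [0.4337, -0.1227, 0.0981]
tcp_rot: [-179.9, 0.1, 15.6]
wrist_force: [-4.5, 1.9, 10.2]
opening: 0.0616
grasp_force: 33.2
time: 3.95
ee_pos: [0.434, -0.1226, 0.0981]
tcp_rot: [-179.9, 0.0, 15.6]
wrist_force: [-5.5, 3.3, 11.5]
opening: 0.0615
grasp_force: 33.4
```

```bash
python3 -m pendant '[[[0, 0, -0.001], 0, 0.06], [[0, 0, -0.001], 0, 0.065], [[0, 0, -0.001], 0, 0.075], [[0, 0, -0.001], 0, 0.085], [[0, 0, -0.001], 0, 0.085]]'
python3 -m pendant '[[[0, 0, -0.02], 0, 0.085], [[0, 0, -0.06], 0, 0.085], [[0, 0, -0.1], 0, 0.085], [[0, 0, -0.12], 0, 0.085], [[0, 0, -0.12], 0, 0.085]]'
python3 -c "
from h import *
print(totool((.49,.22,.2)))
for n in ['top','scene']:cv2.imwrite('pics/%s2.png'%n,bot.camera(n))
a=cv2.imread('pics/scene2.png')[130:290,110:370];b=cv2.imread('pics/top2.png')[140:240,140:380]
A=cv2.resize(a,(480,295));B=cv2.resize(b,(480,200));cv2.imwrite('pics/c2.png',np.vstack([A,B]))"
```

```text
time: 4.37
ee_pos: [0.4345, -0.1233, 0.098]
tcp_rot: [-180.0, 0.0, 15.6]
wrist_force: [-0.6, 0.3, 0.5]
opening: 0.085
grasp_force: 0.0
time: 4.78
ee_pos: [0.436, -0.1238, 0.2232]
tcp_rot: [179.8, -0.3, 15.6]
wrist_force: [0.2, -0.6, -0.5]
opening: 0.0851
grasp_force: 0.0
[ 0.14411661 -0.31678109  0.02292563]
```

View pics/c2.png

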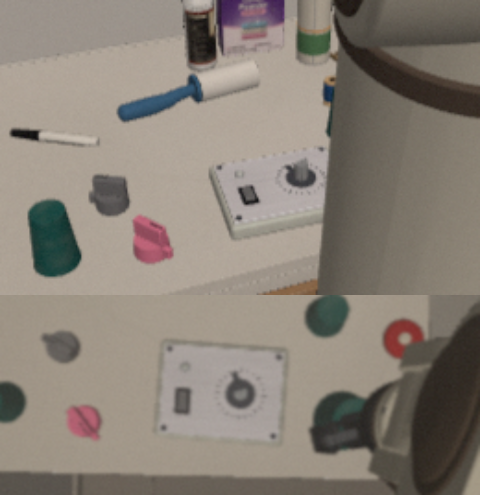

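The beaker stands upside down on the worktop. On the bare shaft, the lug points up and slightly left in the top view, yaw about +16°. I'm moving the wrist camera over the shaft for a precise measurement.

```bash
python3 -c "
from h import *
print(totool((.40,-.005,.2)))"
python3 -m pendant '[[[-0.0, -0.04, 0.01], 0, 0.085], [[-0.0, -0.08, 0.02], 0, 0.085], [[-0.001, -0.115, 0.02], 0, 0.085], [[-0.001, -0.122, 0.02], 0, 0.085], [[-0.001, -0.122, 0.02], 0, 0.085]]'
python3 -m pendant '[[[0, 0, 0], 0, 0.085], [[0, 0, 0], 0, 0.085]]'
python3 - <<'E'
from h import *
import pickle
i=bot.camera_info('wrist');im=bot.camera('wrist');pickle.dump(i,open('w3.pkl','wb'));cv2.imwrite('pics/w3.png',im)
print(bot.get_obs()['ee_pos'])
u,v=proj('wrist',(.4655,.0146,.03),i);print(u,v)
u,v=int(u),int(v);c=im[max(v-60,0):v+60,u-80:u+80];print(u-80,max(v-60,0));cv2.imwrite('pics/w3c.png',cv2.resize(c,None,fx=5,fy=5,interpolation=2))
E
```

```text
[-0.00189953 -0.12353093  0.018699  ]
time: 5.3
ee_pos: [0.3999, -0.0045, 0.197]
tcp_rot: [-180.0, 0.1, 15.8]
wrist_force: [0.3, 0.1, -0.1]
opening: 0.085
grasp_force: 0.0
time: 5.47
ee_pos: [0.401, -0.0068, 0.1978]
tcp_rot: [180.0, 0.0, 15.5]
wrist_force: [0.7, 0.0, -0.5]
opening: 0.0851
grasp_force: 0.0
[ 0.40109912 -0.0069795   0.19789198]
254.0808232999323 106.68774627728148
174 46
```

View pics/w3c.png

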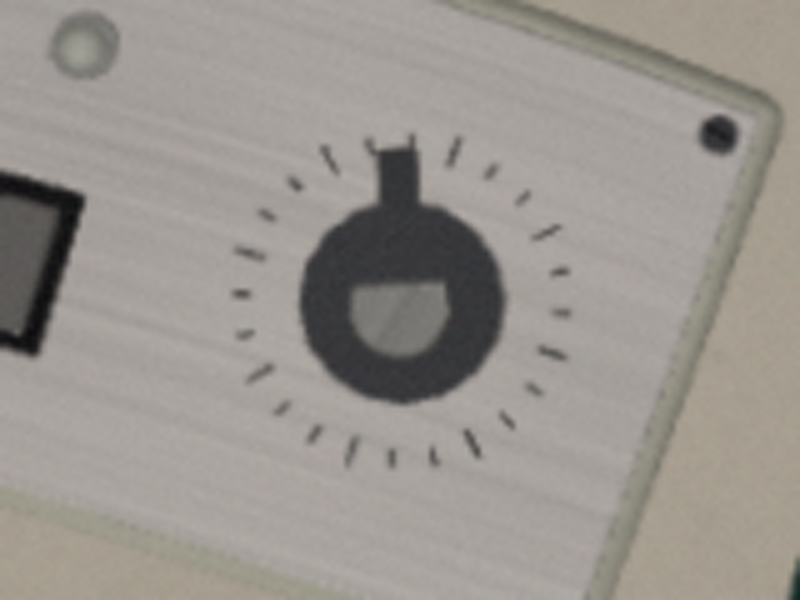

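The wrist crop shows the collar circle centred at about (402,302), the lug tip at (397,150) and the shaft's flat edge from (350,286) to (447,282). I'll turn these into positions.

```bash
cat > shaft.py <<'E'
from h import *
import sys,pickle
from scipy.optimize import least_squares
im=cv2.imread('pics/w3.png');i=pickle.load(open('w3.pkl','rb'))
g=cv2.cvtColor(im,cv2.COLOR_BGR2GRAY)[46:166,174:334];g=cv2.resize(g,None,fx=5,fy=5,interpolation=2)
W=lambda pts,z:np.array([plane('wrist',(174+(x+.5)/5-.5,46+(y+.5)/5-.5),z,i)[:2] for x,y in pts])
fit=lambda P:least_squares(lambda q:np.hypot(*(P-q[:2]).T)-q[2],[*P.mean(0),.02],loss='soft_l1',f_scale=.0005).x
m=(g<105).astype(np.uint8)
cs=sorted([c for c in cv2.findContours(m,0,1)[0] if cv2.pointPolygonTest(c,(402,302),False)>0],key=cv2.contourArea)[-1][:,0]
P=W(cs,.028);c=fit(P[np.hypot(*(cs-[402,302]).T)<112]);print('collar',c)
lug=P[np.hypot(*(cs-[402,302]).T)>118];rel=lug-c[:2]
print('lug r',np.hypot(*rel.T).max(),'yaw',np.degrees(np.arctan2(*rel.mean(0)[::-1])))
hole=((g>=95).astype(np.uint8));n,l=cv2.connectedComponents(hole);top=(l==l[325,400]).astype(np.uint8)
h=max(cv2.findContours(top,0,1)[0],key=cv2.contourArea)[:,0];H=W(h,.052)
arc=h[:,1]>292;print('shaft',fit(H[arc]))
f=(h[:,1]<292)&(h[:,0]>358)&(h[:,0]<440);v=cv2.fitLine((H[f]*1e3).astype(np.float32),2,0,.01,.01).ravel()
print('flat normal yaw',np.degrees(np.arctan2(v[1],v[0]))+90,'mod 180; flat mid',H[f].mean(0))
E
python3 shaft.py; python3 -c "
from h import *
print(totool((.455,.225,.19)))"
```

```text
collar [0.46609251 0.01494116 0.01936911]
lug r 0.0318697360390071 yaw 17.24873096600745
shaft [0.46582137 0.01507092 0.00829097]
flat normal yaw 18.833054 mod 180; flat mid [0.46963613 0.01611333]
[ 0.11397201 -0.20912057  0.00781318]
```

```bash
python3 -m pendant '[[[0.019, -0.035, 0], 0, 0.085], [[0.038, -0.07, 0], 0, 0.085], [[0.057, -0.105, 0], 0, 0.085], [[0.076, -0.14, 0], 0, 0.085], [[0.095, -0.175, 0], 0, 0.085]]'
python3 -m pendant '[[[0.019, -0.034, 0.007], 0, 0.085], [[0.019, -0.034, 0.007], 0, 0.085], [[0.019, -0.034, 0.007], 0, 0.085]]'
python3 - <<'E'
from h import *
import pickle
i=bot.camera_info('wrist');im=bot.camera('wrist');pickle.dump(i,open('w4.pkl','wb'));cv2.imwrite('pics/w4.png',im)
print(bot.get_obs()['ee_pos'])
u,v=proj('wrist',(.523,.252,.03),i);print(u,v)
u,v=int(u),int(v);c=im[max(v-45,0):v+45,u-60:u+60];print(u-60,max(v-45,0));cv2.imwrite('pics/w4c.png',cv2.resize(c,None,fx=6,fy=6,interpolation=2))
E
```

```text
time: 5.93
ee_pos: [0.4538, 0.1512, 0.1979]
tcp_rot: [-178.8, 0.0, 17.8]
wrist_force: [-0.3, -0.5, -0.4]
opening: 0.085
grasp_force: 0.0
time: 6.18
ee_pos: [0.4671, 0.1701, 0.1908]
tcp_rot: [-178.1, 0.2, 19.1]
wrist_force: [-0.3, -0.4, 0.0]
opening: 0.0849
grasp_force: 0.0
[0.46680172 0.16968143 0.19134955]
200.2960089645038 95.2130733239511
140 50
```

View pics/w4c.png

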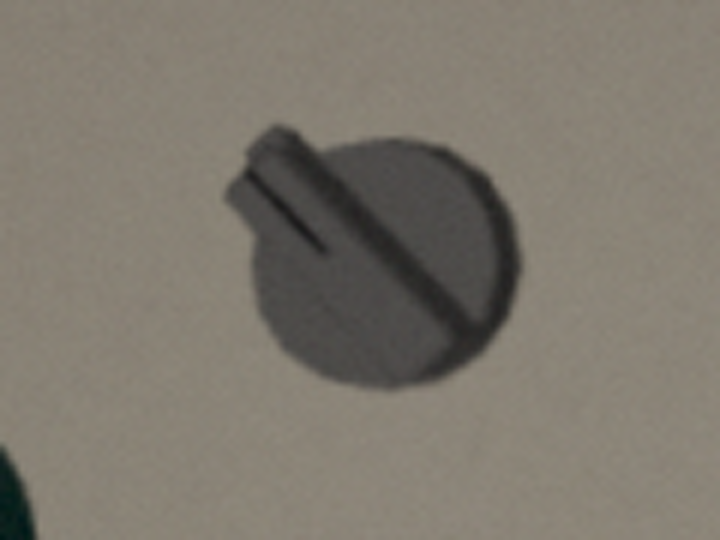

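The grey knob's mark line runs from about (250,172) to (326,252) in the crop, and the skirt's top circle is centred at about (375,262). The arm stopped short because joint 6 reached its limit, so I'll turn the tool too.

Run:
```python
from h import *
import pickle
i=pickle.load(open('w4.pkl','rb'))
W=lambda x,y,z:plane('wrist',(140+(x+.5)/6-.5,50+(y+.5)/6-.5),z,i)[:2]
a,b=W(250,172,.046),W(326,252,.046);d=(a-b)/np.hypot(*(a-b));print('line',a,b,'yaw',np.degrees(np.arctan2(d[1],d[0])),'axis',a-.021*d)
C=[W(x,y,.022) for x,y in [(253,265),(290,347),(390,387),(495,220),(450,155),(390,138),(488,300)]]
from scipy.optimize import least_squares
print(least_squares(lambda q:np.hypot(*(np.array(C)-q[:2]).T)-q[2],[.52,.25,.02]).x)
e1,e2=W(300,140,.046),W(455,330,.046);dd=e1-e2;print('edge yaw',np.degrees(np.arctan2(dd[1],dd[0])),e1,e2)
g=cv2.cvtColor(cv2.imread('pics/w4.png'),6)[50:140,140:260];m=(cv2.resize(g,None,fx=6,fy=6,interpolation=2)<105).astype(np.uint8)
o=bot.get_obs();print(o['q'],o['tcp_rot'])
```

```text
line [0.53378908 0.27015839] [0.52553969 0.25513968] yaw 61.22113814320758 axis [0.52367904 0.25175221]
[0.5250931  0.25275507 0.0203133 ]
edge yaw 57.051135909907785 [0.54046046 0.26422225] [0.52018133 0.23293402]
[ 18.96769218  -3.04353588  -5.26157555  87.90893313   1.92664745
 179.92027969] [-1.78073178e+02  1.24292488e-01  1.90473676e+01]
```

```bash
python3 -m pendant '[[[0, 0, 0], -7, 0.085], [[0, 0, 0], -14, 0.085], [[0, 0, 0], -21, 0.085], [[0, 0, 0], -28, 0.085], [[0, 0, 0], -35, 0.085]]'
python3 -m pendant '[[[0, 0, 0], -7, 0.06], [[0, 0, 0], -9, 0.05], [[0, 0, 0], -9, 0.04], [[0, 0, 0], -9, 0.04]]'
python3 -c "
from h import *
o=bot.get_obs();print(o['q'],o['tcp_rot'],o['ee_pos'],totool((.524,.252,.12)))"
```

```text
time: 6.65
ee_pos: [0.4665, 0.1692, 0.1925]
tcp_rot: [-178.4, -1.1, 54.3]
wrist_force: [-0.2, 0.2, -0.7]
opening: 0.0849
grasp_force: 0.0
time: 6.98
ee_pos: [0.4666, 0.1696, 0.1924]
tcp_rot: [-178.6, -1.3, 62.9]
wrist_force: [0.3, -0.4, -0.1]
opening: 0.0401
grasp_force: 0.0
[ 18.96256527  -3.19571106  -5.29415547  87.90243683   1.9373891
 136.03281601] [-178.60472037   -1.3442579    62.91336497] [0.46655593 0.16960151 0.19237445] [0.09779211 0.01543907 0.07433527]
```

```bash
python3 -m pendant '[[[0.03, 0.005, 0.02], 3, 0.045], [[0.06, 0.01, 0.04], 3, 0.045], [[0.085, 0.014, 0.06], 3, 0.045], [[0.098, 0.0155, 0.074], 3, 0.045], [[0.098, 0.0155, 0.074], 3, 0.045]]'
python3 -c "
from h import *
o=bot.get_obs();print(o['q'],o['tcp_rot'],o['ee_pos'],totool((.524,.252,.051)))
i=bot.camera_info('wrist');im=bot.camera('wrist');cv2.imwrite('pics/w5.png',im);print(proj('wrist',(.524,.252,.046),i))
cv2.imwrite('pics/w5c.png',cv2.resize(im[180:370,130:390],None,fx=3,fy=3))"
```

```text
time: 7.4
ee_pos: [0.5235, 0.254, 0.1161]
tcp_rot: [-178.3, -1.0, 60.0]
wrist_force: [0.4, -0.2, -1.6]
opening: 0.0451
grasp_force: 0.0
[ 25.01124663   8.94215638  -1.08045348  80.06902321   1.95200521
 144.95650697] [-178.34905363   -1.04565599   60.03811213] [0.52351375 0.25401622 0.1161042 ] [-0.00269177  0.0033022   0.06499775]
(np.float64(263.09928789803604), np.float64(217.5416283621009))
```

View pics/w5c.png

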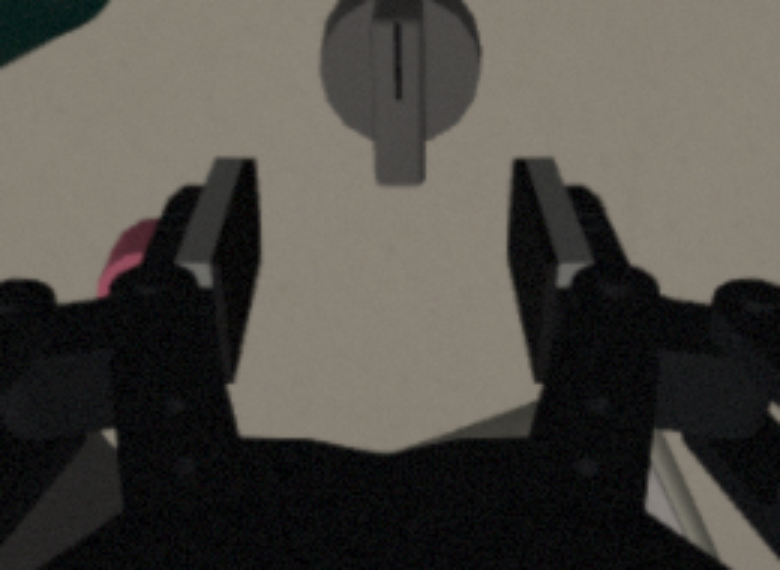

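The knob's bar is aligned with the tool, running from about (397,20) to (400,185) in the crop, so I'll compute its centre exactly.

```bash
python3 -c "
from h import *
i=bot.camera_info('wrist')
W=lambda x,y:plane('wrist',(130+x/3,180+y/3),.046,i)
a,b=W(397.5,20),W(400,184);c=(a+b)/2;d=a-b;print(c,np.hypot(*d[:2]),np.degrees(np.arctan2(d[1],d[0])))
print(totool((c[0],c[1],.051)))"
```

```text
[0.52422248 0.2521683  0.046     ] 0.040683649003286936 61.2469760131695
[-0.00163474  0.00321716  0.06695699]
```

```bash
python3 -m pendant '[[[0, 0.003, 0.02], 0, 0.045], [[-0.001, 0.0032, 0.045], 0, 0.04], [[-0.0015, 0.0032, 0.06], 0, 0.04], [[-0.0015, 0.0032, 0.065], 0, 0.04], [[-0.0015, 0.0032, 0.066], 0, 0.035]]'
python3 -m pendant '[[[0, 0, 0], 0, 0.02], [[0, 0, 0], 0, 0.01], [[0, 0, 0], 0, 0.005], [[0, 0, 0], 0, 0.005], [[0, 0, 0], 0, 0.005]]' 40
python3 -m pendant '[[[0, 0, 0], 0, 0.005], [[0, 0, 0], 0, 0.005]]'
```

```text
time: 7.87
ee_pos: [0.5246, 0.2515, 0.054]
tcp_rot: [-178.5, -1.2, 60.0]
wrist_force: [0.3, -0.4, 0.1]
opening: 0.0357
grasp_force: 0.0
time: 8.28
ee_pos: [0.5258, 0.2527, 0.0555]
tcp_rot: [-178.6, -1.4, 60.1]
wrist_force: [0.2, -1.2, 6.6]
opening: 0.0107
grasp_force: 43.6
time: 8.45
ee_pos: [0.5258, 0.2527, 0.0554]
tcp_rot: [-178.6, -1.4, 60.1]
wrist_force: [-0.6, -1.9, 6.6]
opening: 0.0113
grasp_force: 43.6
```

```bash
python3 -m pendant '[[[0, 0, -0.015], 0, 0.005], [[0, 0, -0.04], 0, 0.005], [[0, 0, -0.07], 0, 0.005], [[0, 0, -0.085], 0, 0.005], [[0, 0, -0.085], 0, 0.005]]'
python3 -c "
from h import *
o=bot.get_obs();print(o['tcp_rot'],o['ee_pos'],totool((.466,.015,.14)))"
```

```text
time: 8.87
ee_pos: [0.5276, 0.2505, 0.1435]
tcp_rot: [-178.7, -1.6, 60.1]
wrist_force: [0.7, -0.2, 0.1]
opening: 0.0108
grasp_force: 42.6
[-178.72111046   -1.55938836   60.10832056] [0.52761824 0.25050652 0.14350254] [-0.23489339  0.06386591 -0.0043172 ]
```

```bash
python3 -m pendant '[[[-0.03, 0.01, 0], 0, 0.005], [[-0.065, 0.018, 0], 0, 0.005], [[-0.1, 0.027, 0], 0, 0.005], [[-0.135, 0.037, 0], 0, 0.005], [[-0.16, 0.044, 0], 0, 0.005]]'
python3 -m pendant '[[[-0.03, 0.008, 0], 5, 0.005], [[-0.06, 0.016, 0], 12, 0.005], [[-0.072, 0.02, 0], 19, 0.005], [[-0.075, 0.02, 0], 26, 0.005], [[-0.075, 0.02, 0], 33, 0.005]]'
python3 -m pendant '[[[0, 0, 0], 5, 0.005], [[0, 0, 0], 9, 0.005], [[0, 0, 0], 9.5, 0.005], [[0, 0, 0], 9.5, 0.005]]'
python3 - <<'E'
from h import *
import pickle
o=bot.get_obs();i=bot.camera_info('wrist');im=bot.camera('wrist');pickle.dump(i,open('w6.pkl','wb'));cv2.imwrite('pics/w6.png',im)
print(o['tcp_rot'],o['ee_pos'],o['q'][5],totool((.466,.015,.14)))
print(proj('wrist',(.466,.015,.028),i))
cv2.imwrite('pics/w6c.png',cv2.resize(im[170:370,130:390],None,fx=3,fy=3,interpolation=2))
E
```

```text
time: 9.28
ee_pos: [0.4833, 0.0872, 0.1335]
tcp_rot: [-178.5, -1.2, 60.1]
wrist_force: [0.8, 0.2, -0.5]
opening: 0.0107
grasp_force: 42.6
time: 9.7
ee_pos: [0.4639, 0.0131, 0.1315]
tcp_rot: [-178.1, -0.2, 26.7]
wrist_force: [-0.3, 0.4, -0.4]
opening: 0.0107
grasp_force: 42.6
time: 10.03
ee_pos: [0.4643, 0.0143, 0.1316]
tcp_rot: [-178.0, 0.1, 17.7]
wrist_force: [-0.3, 0.0, 0.2]
opening: 0.0111
grasp_force: 42.6
[-1.78041488e+02  1.01980142e-01  1.77080432e+01] [0.46428387 0.01430434 0.13159608] 163.01593809541848 [ 0.00179715 -0.00039238 -0.0083301 ]
(np.float64(261.9857556374387), np.float64(194.77879875656325))
```

View pics/w6c.png

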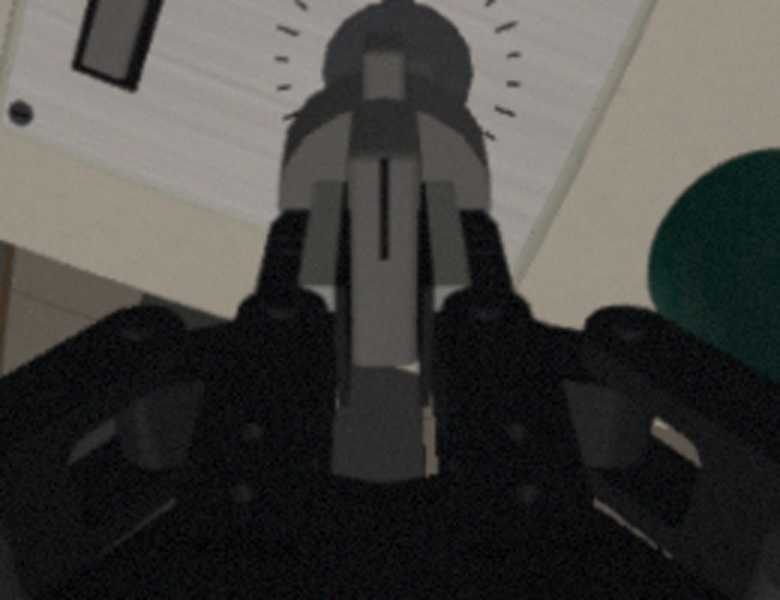

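The bar top runs from about (384,157) to (384,365) in the crop, centred between the pads, with the nose at (384,75) pointing at the lug. I'll compute the knob's offset in the tool frame.

Run:
```python
from h import *
import pickle
from scipy.spatial.transform import Rotation as R
i=pickle.load(open('w6.pkl','rb'));o=bot.get_obs()
T=R.from_euler('xyz',o['tcp_rot'],degrees=True);p=np.array(o['ee_pos'])
def hit(x,y,zt): # intersect with tool plane z=zt
    c,d=ray('wrist',(130+(x+.5)/3-.5,170+(y+.5)/3-.5),i);c=T.inv().apply(c-p);d=T.inv().apply(d);return c+d*(zt-c[2])/d[2]
for zt in (.0085,.0095,.0105):
    a,b=hit(384,157,zt),hit(384,365,zt);print(zt,a.round(4),b.round(4),'len',np.hypot(*(a-b)[:2]),'mid',((a+b)/2).round(4))
n=hit(384,52,.050);print('nose',n)
G=R.from_euler('xyz',[-178.6,-1.4,60.1],degrees=True);v=G.inv().apply([0,0,-1]);print('down at grasp in tool',v)
xo=((hit(384,157,.0095)+hit(384,365,.0095))/2)[0]
ax=np.array([v[0],0,1]) # knob axis down, pads parallel in roll
bore=np.array([xo,0.0002,.0095])+.029*ax; open_=np.array([xo,0.0002,.0095])+.046*ax
print('bore world',p+T.apply(bore),'opening',p+T.apply(open_),'knob axis',T.apply(ax))
print('shift tool for opening centre over shaft',T.inv().apply(np.array([.466,.015,.076])-(p+T.apply(open_))))
w=T.apply([1,0,0]);print('yaw',np.degrees(np.arctan2(w[1],w[0])))
```

```text
0.0085 [ 0.0214 -0.      0.0085] [-0.0187 -0.0001  0.0085] len 0.04010470606131867 mid [ 0.0013 -0.      0.0085]
0.0095 [ 0.0209 -0.      0.0095] [-0.0195 -0.0001  0.0095] len 0.04042431585366242 mid [ 0.0007 -0.      0.0095]
0.0105 [ 0.0205 -0.      0.0105] [-0.0203 -0.0001  0.0105] len 0.04074392564600619 mid [ 0.0001 -0.      0.0105]
nose [2.52432729e-02 1.05806019e-05 5.00000000e-02]
down at grasp in tool [-0.02443218  0.02442488  0.99940307]
bore world [0.46389222 0.01538089 0.09318011] opening [0.46329222 0.01579773 0.07619073] knob axis [-0.03529426  0.02451994 -0.99937481]
shift tool for opening centre over shaft [0.00233573 0.0015911  0.00013255]
yaw 17.75968763689308
```

```bash
python3 -m pendant '[[[0.0023, 0.0016, 0.005], 0, 0.005], [[0.0023, 0.0016, 0.014], 0, 0.005], [[0.0023, 0.0016, 0.02], 0, 0.005], [[0.0023, 0.0016, 0.02], 0, 0.005]]' 60
python3 -m pendant '[[[0, 0, 0.003], 0, 0.005], [[0, 0, 0.006], 0, 0.005], [[0, 0, 0.009], 0, 0.005], [[0, 0, 0.009], 0, 0.005]]'
python3 -c "
from h import *
im=bot.camera('scene');cv2.imwrite('pics/s7.png',im)
o=bot.get_obs();print(o['ee_pos'],o['wrist_force'],o['torque'])"
```

```text
time: 10.42
ee_pos: [0.466, 0.0141, 0.1098]
tcp_rot: [-178.0, 0.2, 17.7]
wrist_force: [-0.7, 0.4, -0.9]
opening: 0.0101
grasp_force: 64.5
time: 10.75
ee_pos: [0.4667, 0.0144, 0.1024]
tcp_rot: [-178.0, 0.1, 17.6]
wrist_force: [0.9, 0.3, -1.4]
opening: 0.0101
grasp_force: 64.6
[0.46676813 0.01435754 0.10271382] [ 0.84757248 -0.49395336  0.08780809] [-0.06396974 -0.07654574  0.03692238]
```

```bash
python3 -m pendant '[[[0, 0, 0.003], 0, 0.005], [[0, 0, 0.006], 0, 0.005], [[0, 0, 0.009], 0, 0.005], [[0, 0, 0.009], 0, 0.005]]'
python3 -m pendant '[[[0, 0, 0.003], 0, 0.005], [[0, 0, 0.006], 0, 0.005], [[0, 0, 0.006], 0, 0.005]]'
python3 -m pendant '[[[0, 0, 0.002], 0, 0.005], [[0, 0, 0.004], 0, 0.005], [[0, 0, 0.004], 0, 0.005]]'
```

```text
time: 11.13
ee_pos: [0.4666, 0.0146, 0.0933]
tcp_rot: [-178.1, 0.1, 17.6]
wrist_force: [1.2, -0.9, -1.2]
opening: 0.0103
grasp_force: 64.6
time: 11.38
ee_pos: [0.4669, 0.0148, 0.0879]
tcp_rot: [-178.1, 0.0, 17.6]
wrist_force: [1.1, -1.3, 5.1]
opening: 0.0103
grasp_force: 65.3
time: 11.63
ee_pos: [0.4669, 0.0148, 0.0848]
tcp_rot: [-178.1, 0.0, 17.6]
wrist_force: [-0.2, -3.1, 7.2]
opening: 0.0102
grasp_force: 65.7
```

```bash
python3 -m pendant '[[[0, 0, 0.001], 0, 0.005], [[0, 0, 0.002], 0, 0.005], [[0, 0, 0.003], 0, 0.005], [[0, 0, 0.003], 0, 0.005]]'
python3 -m pendant '[[[0, 0, 0.001], 0, 0.005], [[0, 0, 0.002], 0, 0.005], [[0, 0, 0.002], 0, 0.005], [[0, 0, 0.002], 0, 0.005]]'
```

```text
time: 11.97
ee_pos: [0.4672, 0.0149, 0.0844]
tcp_rot: [-178.1, -0.1, 17.6]
wrist_force: [-7.8, -3.3, 29.3]
opening: 0.0103
grasp_force: 68.8
time: 12.3
ee_pos: [0.4674, 0.0149, 0.0841]
tcp_rot: [-178.2, -0.2, 17.6]
wrist_force: [-15.2, -3.4, 45.4]
opening: 0.0105
grasp_force: 70.8
```

```bash
python3 -m pendant '[[[0, 0, -0.001], 0, 0.005], [[0, 0, -0.0025], 0, 0.005], [[0, 0, -0.0025], 0, 0.005], [[0, 0, -0.0025], 0, 0.005]]'
python3 -c "
from h import *
a=bot.camera('wrist');b=bot.camera('top');s=bot.camera('scene')
A=cv2.resize(a[150:350,130:390],None,fx=1.7,fy=1.7);B=cv2.resize(b[130:250,120:380],(442,204));S=cv2.resize(s[130:280,110:370],(340,196))
C=np.zeros((544,800,3),np.uint8);C[:340,:442]=A;C[340:,:442]=B;C[:196,450:790]=S;cv2.imwrite('pics/f.png',C)"
```

```text
time: 12.63
ee_pos: [0.4671, 0.0149, 0.0844]
tcp_rot: [-178.1, -0.1, 17.6]
wrist_force: [-7.1, -2.5, 25.8]
opening: 0.0104
grasp_force: 68.2
```

View pics/f.png

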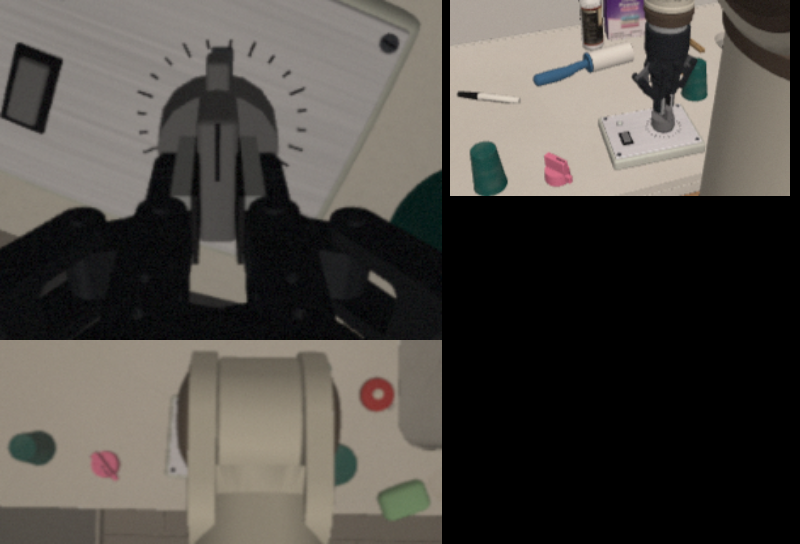

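The knob is seated on the shaft with its nose over the lug at (219,60). The gripper is holding it pressed to the stop, TCP z down from about 0.0905 to 0.0844, with about 26 N. The beaker, soap and tape are undisturbed, so I'm handing in.

```bash
python3 -c "
from workcell import bot
print(bot.job_done())"
```

```text
the job is handed in; nothing more can be done
None
```

I handed the job in at about 12.8 s: the beaker stands upside down on the worktop, and the gripper is holding the knob on the D-shaft, nose over the lug, pressed to its stop with about 26 N (peak about 45 N at the wrist); bystanders untouched, no verdict shown.

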